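# Take a solar wall light apart and lay its parts out for service

## Robot

A 6-joint arm with a two-finger parallel gripper is mounted at the origin on the work surface. World frame = base frame: x ahead of the robot, y to its left, z up, the work surface at z = 0. Lengths are in m, angles in rad, forces in N, time in s.
With the tool pointing down it reaches from about 0.375 to 0.925 m from the base axis. Payload 5.7 kg.
Tool frame: the origin (TCP) lies at the very end of the fingers, on their centre line; the grasp point (between the pads) lies ctrl.grip_depth behind it (ctrl.grip_depth is the distance from the TCP to the grasp point, in m); z points along the fingers, y is the line along which they close (so a half turn about z gives the same grasp; the last joint's range is limited). The gripper opens to 88 mm and grips with 3 to 60 N. Pads are 20 mm wide; open, the fingers measure 115 mm over their backs; the gripper's body (75 mm by 178 mm) begins 61 mm behind the grasp point.
Start: joints at [-1.322, 0.359, 1.51, -0, 1.272, -0.115], TCP at [0.213, -0.561, 0.223] pointing down, gripper open.
Joint ranges: [-2.97, 2.97], [-1.01, 2.36], [0.21, 2.38], [-0.96, 4.11], [0.2, 2.71], [-2.98, 2.98]. Speed limits (rad/s): [2.39, 2.39, 3.14, 3.14, 3.14, 3.14].

## Interface

Orientations are given as a unit quaternion [x, y, z, w].
In Python, from workcell import monitor, imaging, ctrl gives the robot as it stands.
- The arm moves only by the tool arm_command, never from a script. Its argument "targets" is a list of rows, each an object with "delta_pos": the shift along the tool's x, y, z in units of 50 mm (1.0 is 50 mm), a list of three; "angular": the turn, a rotation vector about the tool's x, y, z in degrees, a list of three; "jaw": the gripper's target within -1 to 1 (shut at 1, half-way at 0, fully open at -1). In form: [{"delta_pos": [tx, ty, tz], "angular": [wx, wy, wz], "jaw": jaw}, ...]. A call has 1 to 10 rows; each row is the pose to reach, as a shift and turn from the pose commanded when the call began, along the tool's axes at that moment; what a row does not reach only later rows make up. A row lasts 1/10 s, in which the tool goes at most 50 mm and 8.59 degrees, less where a joint would pass 70% of its speed; a pose out of reach is approached as far as the arm can. A call with a gripper value outside its range is refused whole. The fingers move at their own pace and stop on an object; "squeeze" is the grip in N (left out, the last holds). Time passes only in rows, so rows that repeat a pose let the fingers close. It gives the time, the measured TCP pose, the force, the opening and the grip force at its end, in the units of the state.
- monitor.sense(): the state, without advancing time (a new reading comes with each control period).
- imaging.capture(name): name is "scene" or "top" or "wrist"; returns a dict with "pixels" (384x512x3 uint8, red, green, blue), "mtx" (3x3 intrinsics, pixels), "k1" (the pictures are not rectified: a ray, as slopes to the right and down, at radius r is drawn at 1 + k1 r^2 times it, then the intrinsics apply), "T" (4x4, takes a point from camera to world coordinates). Camera axes: x right, y up, looking along -z (the intrinsics and any distortion apply to the point x, -y, -z); pixel columns grow to the right and rows downward; lengths in m; the calibration is good to about 2 mm. A picture is of the moment at which its call begins. There is no depth.
- ctrl.job_done(): hands the job in; it is judged then, once.
The state is a dict: "clock": time; "q": joint angles; "qvel": joint speeds; "effort": joint torques, N m; "ee_pos": TCP position; "orientation": TCP orientation; "wrist_force": force on the tool from outside, world axes, zero at the start; "ft_torque": the same for the moment, N m; "opening": opening from 0.0 (shut) to 1.0 (fully open); "gripper_force": force on a finger pad.
Only numpy, scipy, OpenCV 4.12 (cv2) and the standard library are available. Lean on these libraries where they do the work, as an engineer would, in place of code of your own. Each camera call takes 0.05 s, during which the arm holds its last target. There are 200 camera calls.

## Task

The opened solar wall light lies on its face with its parts still stacked: take it apart from the top down. First lay the green battery in the charger's bay with its white-ringed plus end at the red plus contact, next put the white battery box flat in the yellow parts tray, then the aluminium LED plate on the pink antistatic foam and last the black solar front on the blue pad, each of these two centred on its place, lengthwise along it and the same way up as now. Set everything down rather than letting it fall, and leave the steel dish of screws where it is.

Things in the scene. Friction and masses are not known exactly. Their poses are not given: they have to be found in the camera images.
- battery: Green rechargeable cell, lying cylinder 18.5 mm in diameter, 65 mm long, 46 g; white ring and steel button at the plus end. Top of the stack: lies along the top of the battery box in a cradle with 13 mm high end walls and low cheeks; its middle 40 mm is free for fingers on both sides down to the box top. Origin: centre of the cylinder; x along it to the plus end; y and z roll with it.
- battery_box: White plastic battery and control box, 86 x 36 x 14 mm (x, y, z), 60 g, with the battery's cradle on its top (end walls of 24 mm width up to 27 mm above the underside, the one at +x red). Second in the stack, flat on the LED plate. Origin: centre of the underside; x along its length, z up.
- led_plate: Finned aluminium LED plate (heat sink), 108 x 52 x 10 mm (x, y, z), about 110 g. Third in the stack, flat on the solar front. Origin: centre of the underside; x along its length, z up.
- solar_front: Black solar front shell, 130 x 62 x 18 mm (x, y, z), with an orange seal round its upper edge, about 160 g. Bottom of the stack, flat on the bench, panel down. Origin: centre of the underside; x along its length, z up.
- battery_plus (a point): The centre of the battery's plus end face, on its axis 32.5 mm from its centre.
- charger: Dark grey one-bay charger, block 116 x 58 x 28 mm (x, y, z), fixed. Bay on the middle of its top, along x: end walls 14 mm high, 76 mm apart inside, the red one at +x is the plus contact; 7 mm high sloped cheeks centre the cell, its middle 40 mm is free for fingers down to the block. A cell in the bay has its axis 37 mm above the origin. Origin: centre of the underside; z up.
- parts_tray: Yellow open parts tray, 130 x 110 mm outside (x, y), walls 3 mm thick and 16 mm high, floor 3 mm thick, fixed. Origin: centre of the underside; z up.
- pink_foam: Pink antistatic foam slab (firm), 136 x 80 x 10 mm (x, y, z), fixed. Place of the LED plate. Origin: centre of the underside; x along its length, z up.
- blue_pad: Blue soft-faced pad (firm), 158 x 90 x 8 mm (x, y, z), fixed. Place of the solar front. Origin: centre of the underside; x along its length, z up.
- screw_dish: Round steel dish with screws, 80 mm in diameter and 18 mm high, loose: leave it alone. Origin: centre of the underside.

How it is judged:
By the outcome, as a careful person would: the job done as asked, in the order asked, and still so for the second after the job is handed in, with the robot touching nothing.
It also fails if it takes over 128 s, if anything falls off the work surface, if the arm or the gripper's body presses on something with over 40 N, if the wrist force passes 120 N, or if a joint passes its speed limit or range.

## Working session

There is one attempt and no reset: what is moved stays moved. The work goes in short steps, Python scripts to look and compute and a tool call to move; the robot and the scene stay as the last step left them, time stands still between calls to the robot, and variables do not carry over. Pictures are saved under pics/ and viewed, at most 14 in all, crops included, and the job is handed in when it is done.

Besides the shell and the picture viewer there is one more tool, called after ">>>" as name(argument=value, ...) on one line, values as JSON. arm_command: Moves the arm, as the interface text tells. Its arguments: {"type":"object","properties":{"targets":{"type":"array","items":{"type":"object","properties":{"delta_pos":{"type":"array","items":{"type":"number"}},"angular":{"type":"array","items":{"type":"number"}},"jaw":{"type":"number"}}}},"squeeze":{"type":"number"}},"required":["targets"]}

```bash
mkdir -p pics; ls; cat > h.py <<'E'
import numpy as np, cv2
from workcell import monitor, imaging, ctrl
def save(n,f):
    d=imaging.capture(n); cv2.imwrite(f,d["pixels"][:,:,::-1]); return d
def ray(d,uv):
    K=d["mtx"]; uv=np.atleast_2d(np.float64(uv))
    p=np.c_[(uv[:,0]-K[0,2])/K[0,0],(uv[:,1]-K[1,2])/K[1,1]]
    r=p.copy()
    for _ in range(20): r=p/(1+d["k1"]*(r**2).sum(1,keepdims=True))
    T=np.array(d["T"]); return T[:3,3], np.c_[r[:,0],-r[:,1],-np.ones(len(r))]@T[:3,:3].T
def onplane(d,uv,z):
    o,v=ray(d,uv); return o+v*((z-o[2])/v[:,2])[:,None]
E
python3 - <<'E'
from h import *
a=save("scene","pics/s0.png");b=save("top","pics/t0.png")
print(ctrl.grip_depth,monitor.sense(),a["T"],b["T"],b["mtx"],b["k1"])
E
```

```text
pics
0.0187 {'clock': 0.1, 'q': array([-1.32210595e+00,  3.59431915e-01,  1.51131828e+00, -7.29230190e-06,
        1.27249175e+00, -1.15076550e-01]), 'qvel': array([-0.00078192, -0.00073185, -0.0031674 ,  0.00091418,  0.00071356,
        0.00067723]), 'effort': array([-1.92916486e-04, -5.16358781e+01, -2.71406096e+01,  6.76832534e-02,
        2.76849023e-02, -4.18680463e-05]), 'ee_pos': array([ 0.21332848, -0.56013287,  0.22189653]), 'orientation': array([ 9.83504223e-01,  1.80883286e-01, -5.85275869e-05, -8.22574380e-04]), 'wrist_force': array([-0.50344465, -0.44456124,  0.38604421]), 'ft_torque': array([-0.01554174,  0.02313801,  0.04325805]), 'gripper_force': 0.0, 'opening': 0.9972385507538013} [[-0.52524433 -0.50395213  0.68567532  1.07957868]
 [ 0.85084421 -0.29822929  0.43257764  0.33744132]
 [-0.01350996  0.81061183  0.585428    0.53673588]
 [ 0.          0.          0.          1.        ]] [[ 2.20505806e-02  9.96414364e-01 -8.16834600e-02  4.79789478e-01]
 [-9.99754712e-01  2.21460386e-02  2.62711179e-04 -1.50847923e-02]
 [ 2.07073425e-03  8.16576311e-02  9.96658288e-01  1.07790023e+00]
 [ 0.00000000e+00  0.00000000e+00  0.00000000e+00  1.00000000e+00]] [[371.59632576   0.         250.29475412]
 [  0.         371.59632576 186.60186236]
 [  0.           0.           1.        ]] -0.04369939973038284
```

View pics/t0.png

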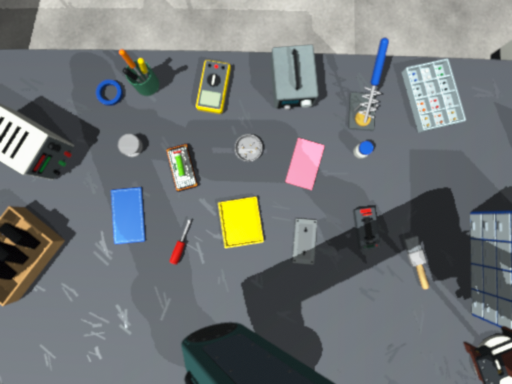

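View pics/s0.png

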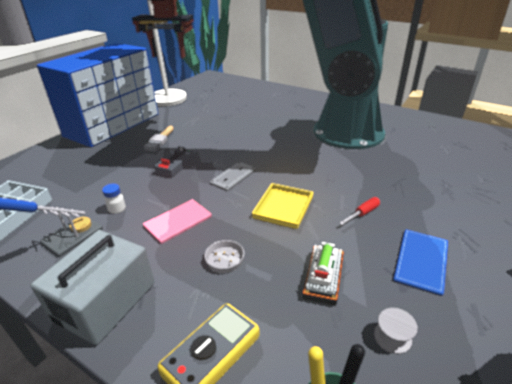

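The top view shows the stack at (182,167), blue pad (128,215), tray (241,221), foam (305,163), charger (366,228), and dish (249,148). The scene view has the stack at (323,272). Next I'll measure these and zoom in.

```bash
cat >> h.py <<'E'
def mask(im,lo,hi,roi=None):
    m=cv2.inRange(cv2.cvtColor(im,cv2.COLOR_RGB2HSV),np.array(lo),np.array(hi))
    if roi:
        k=np.zeros_like(m); x0,y0,x1,y1=roi; k[y0:y1,x0:x1]=255; m&=k
    return m
def rect(d,m,z):
    c=max(cv2.findContours(m,cv2.RETR_EXTERNAL,cv2.CHAIN_APPROX_NONE)[0],key=cv2.contourArea)
    P=onplane(d,c[:,0],z)[:,:2]
    (cx,cy),(w,h),a=cv2.minAreaRect((P*1000).astype(np.float32))
    if w<h: w,h,a=h,w,a+90
    return np.round([cx,cy,w,h,(a+90)%180-90],1)
E
python3 - <<'E'
from h import *
d=imaging.capture("top");im=d["pixels"]
print("blue",rect(d,mask(im,(100,120,80),(125,255,255),(100,175,160,255)),.008))
print("pink",rect(d,mask(im,(150,50,100),(179,255,255),(270,125,340,205)),.010))
print("yellow",rect(d,mask(im,(22,100,100),(35,255,255),(205,185,275,255)),.016))
print("orange",rect(d,mask(im,(5,100,60),(20,255,255),(150,130,215,205)),.018))
print("green",rect(d,mask(im,(40,100,60),(80,255,255),(150,130,215,205)),.065))
print("dark charger",rect(d,mask(im,(0,0,0),(179,255,62),(350,203,382,252)),.028))
print("red",rect(d,mask(im,(0,120,80),(6,255,255),(345,195,390,255))|mask(im,(174,120,80),(179,255,255),(345,195,390,255)),.042))
s=imaging.capture("scene")["pixels"]
R=lambda i,a:cv2.resize(i[a[1]:a[3],a[0]:a[2]],(390,290),interpolation=cv2.INTER_CUBIC)
o=np.vstack([np.hstack([R(im,(145,135,217,190+5)),R(im,(335,200,405,252))]),np.hstack([R(s,(285,230,365,310)),R(s,(140,135,220,190))])])
cv2.imwrite("pics/z1.png",o[:,:,::-1])
E
```

```text
blue [477.5 336.9 158.8  91.9   6.6]
pink [ 638.6 -171.3  140.8   85.   -15.4]
yellow [466.2  10.4 134.7 115.2  10.1]
orange [562.1 166.7  62.5  11.1 -71.9]
green [617.9 180.4  55.5  17.   14.6]
dark charger [ 4.419e+02 -3.435e+02  1.024e+02  8.860e+01  2.000e-01]
red [ 502.  -338.9   31.    19.5  -88.8]
```

View pics/z1.png

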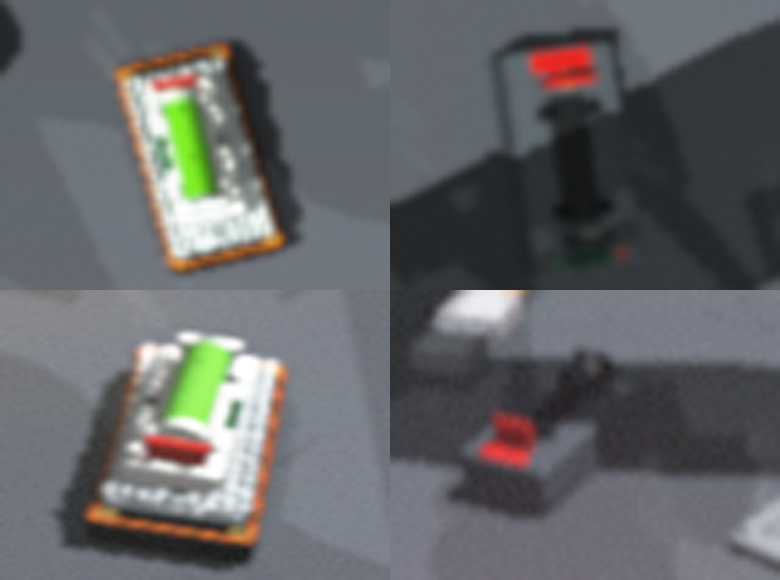

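Both red ends (battery box and charger) point away from the robot, at about +x. The stack's yaw is about 15°. I'll go above the stack.

```bash
cat >> h.py <<'E'
from scipy.spatial.transform import Rotation as Ro
def go(x,y,z,yaw):
    s=monitor.sense(); R=Ro.from_quat(s["orientation"])
    dp=R.inv().apply(np.array([x,y,z])-s["ee_pos"])/.05
    t=np.radians(yaw); G=Ro.from_matrix(np.c_[[np.cos(t),np.sin(t),0],[np.sin(t),-np.cos(t),0],[0,0,-1]])
    print("dp",np.round(dp,3),"ang",np.round((R.inv()*G).as_rotvec(degrees=True),2),"clk",s["clock"])
E
python3 -c "
from h import *
go(.61,.18,.24,14.6)"
```

```text
dp [ 12.682 -11.015  -0.343] ang [-0.07 -0.    6.24] clk 0.2
```

>>> arm_command(targets=[{"delta_pos": [3.17,-2.75,-0.35],"angular": [0,0,2],"jaw": -1},{"delta_pos": [6.34,-5.5,-0.35],"angular": [0,0,4],"jaw": -1},{"delta_pos": [12.68,-11.0,-0.35],"angular": [0,0,6.2],"jaw": -1},{"delta_pos": [12.68,-11.0,-0.35],"angular": [0,0,6.2],"jaw": -1},{"delta_pos": [12.68,-11.0,-0.35],"angular": [0,0,6.2],"jaw": -1},{"delta_pos": [12.68,-11.0,-0.35],"angular": [0,0,6.2],"jaw": -1},{"delta_pos": [12.68,-11.0,-0.35],"angular": [0,0,6.2],"jaw": -1},{"delta_pos": [12.68,-11.0,-0.35],"angular": [0,0,6.2],"jaw": -1},{"delta_pos": [12.68,-11.0,-0.35],"angular": [0,0,6.2],"jaw": -1},{"delta_pos": [12.68,-11.0,-0.35],"angular": [0,0,6.2],"jaw": -1}])

```text
clock: 1.2
ee_pos: [0.4503, -0.1184, 0.235]
orientation: [0.992, 0.127, 0.0, 0.0]
wrist_force: [1.0, -1.0, -0.7]
opening: 0.999
gripper_force: 0.0
```

```bash
python3 -c "
from h import *
go(.61,.18,.24,14.6)"
```

```text
dp [ 4.598 -4.967 -0.099] ang [ 0.01 -0.02  0.03] clk 1.2
```

>>> arm_command(targets=[{"delta_pos": [4.6,-4.97,-0.1],"angular": [0,0,0],"jaw": -1},{"delta_pos": [4.6,-4.97,-0.1],"angular": [0,0,0],"jaw": -1},{"delta_pos": [4.6,-4.97,-0.1],"angular": [0,0,0],"jaw": -1},{"delta_pos": [4.6,-4.97,-0.1],"angular": [0,0,0],"jaw": -1},{"delta_pos": [4.6,-4.97,-0.1],"angular": [0,0,0],"jaw": -1},{"delta_pos": [4.6,-4.97,-0.1],"angular": [0,0,0],"jaw": -1},{"delta_pos": [4.6,-4.97,-0.1],"angular": [0,0,0],"jaw": -1},{"delta_pos": [4.6,-4.97,-0.1],"angular": [0,0,0],"jaw": -1},{"delta_pos": [4.6,-4.97,-0.1],"angular": [0,0,0],"jaw": -1},{"delta_pos": [4.6,-4.97,-0.1],"angular": [0,0,0],"jaw": -1}])

```text
clock: 2.2
ee_pos: [0.6086, 0.1772, 0.2395]
orientation: [0.992, 0.127, -0.001, 0.0]
wrist_force: [0.4, 0.5, 0.4]
opening: 1.0
gripper_force: 0.0
```

```bash
python3 -c "
from h import *
d=save('wrist','pics/w1.png'); print(d['T'],d['mtx'],d['k1'],monitor.sense()['ee_pos'])
go(.61,.18,.24,14.6)"
```

```text
[[ 0.25240178  0.92219003  0.29301688  0.68844257]
 [-0.96762179  0.24017925  0.07760149  0.19845929]
 [ 0.00118674 -0.30311628  0.95295284  0.40292044]
 [ 0.          0.          0.          1.        ]] [[311.53267283   0.         263.22585888]
 [  0.         311.53267283 192.61947363]
 [  0.           0.           1.        ]] -0.08484623349146124 [0.60865587 0.17693548 0.23972066]
dp [ 0.041 -0.053 -0.006] ang [ 0.01  0.06 -0.02] clk 2.25
```

View pics/w1.png

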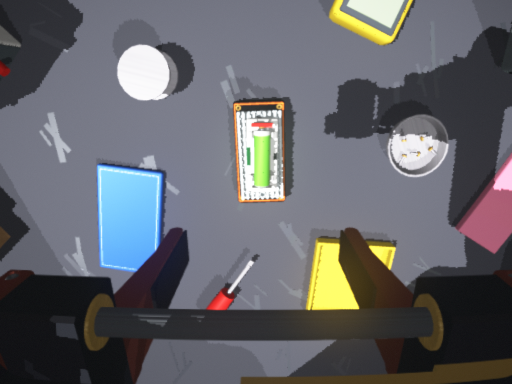

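The wrist view shows the stack at (261,152), with the white ring at the red wall end at (262,128). The pad is at (130,218), the dish at (417,147), and the tray at (350,270).

```bash
python3 - <<'E'
from h import *
d=imaging.capture("wrist");im=d["pixels"]
r=(225,90,300,212)
print("orange",rect(d,mask(im,(3,120,60),(20,255,255),r),.018))
print("green",rect(d,mask(im,(35,110,60),(80,255,255),r),.0545))
m=mask(im,(0,120,80),(3,255,255),(245,110,280,135))|mask(im,(174,120,80),(179,255,255),(245,110,280,135))
print("redwall",rect(d,m,.055))
print("blue",rect(d,mask(im,(100,120,60),(125,255,255),(80,150,175,285)),.008))
t=imaging.capture("top");im=t["pixels"]
r=(150,130,215,205)
m=mask(im,(40,100,60),(80,255,255),r);print("top green",rect(t,m,.0545),rect(t,mask(im,(5,100,60),(20,255,255),r),.018))
p=np.array([cv2.minAreaRect(np.argwhere(mask(im,(5,90,60),(20,255,255),r))[:,::-1].astype(np.float32))[0]]);print(onplane(t,p,.018))
E
```

```text
orange [618.5 184.4 126.7  60.7  16.3]
green [617.3 181.4  56.9  16.7  14.1]
redwall [656.6 191.4  20.9   4.4 -75.4]
blue [478.2 336.4 159.9  91.5   6.1]
top green [612.7 180.7  42.3  16.6  14.6] [562.1 166.7  62.5  11.1 -71.9]
[[0.63421016 0.18099114 0.018     ]]
```

```bash
python3 -c "
from h import *
go(.6195,.182,.10,14.6)"
```

```text
dp [ 0.231 -0.046  2.801] ang [ 0.    0.02 -0.04] clk 2.35
```

>>> arm_command(targets=[{"delta_pos": [0.23,-0.05,1.0],"angular": [0,0,0],"jaw": -1},{"delta_pos": [0.23,-0.05,1.9],"angular": [0,0,0],"jaw": -1},{"delta_pos": [0.23,-0.05,2.5],"angular": [0,0,0],"jaw": -1},{"delta_pos": [0.23,-0.05,2.8],"angular": [0,0,0],"jaw": -1},{"delta_pos": [0.23,-0.05,2.8],"angular": [0,0,0],"jaw": -1},{"delta_pos": [0.23,-0.05,2.8],"angular": [0,0,0],"jaw": -1}])

```text
clock: 2.95
ee_pos: [0.6209, 0.1833, 0.1012]
orientation: [0.992, 0.127, 0.001, -0.0]
wrist_force: [-0.3, -0.1, 0.6]
opening: 1.001
gripper_force: 0.0
```

```bash
python3 -c "
from h import *
d=save('wrist','pics/w2.png'); im=d['pixels']
print('green',rect(d,mask(im,(35,110,60),(80,255,255)),.0545))
print('green',rect(d,mask(im,(35,70,40),(85,255,255)),.0545))
print('orange',rect(d,mask(im,(3,120,60),(20,255,255)),.018))
go(.6195,.182,.044,14.6)"
```

```text
green [616.3 181.2  59.1  17.1  14. ]
green [616.1 181.5  60.6  18.1  14.4]
orange [476.8   7.4 311.3  66.3 -78. ]
dp [-0.051  0.02   1.158] ang [ 0.01 -0.19  0.02] clk 3.0
```

View pics/w2.png

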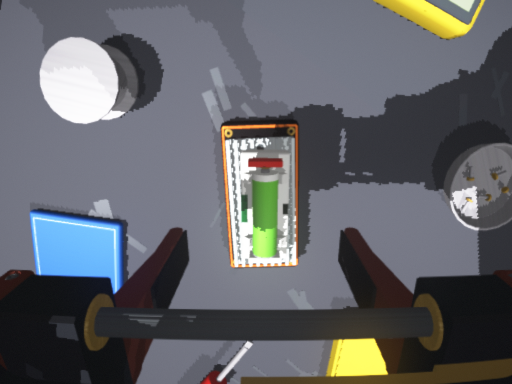

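The white ring at (265,175) sits next to the red wall at (265,162), and the fingers straddle the cell. I'll descend and grip.

>>> arm_command(targets=[{"delta_pos": [-0.07,0.01,0.4],"angular": [0,0,0],"jaw": -0.4},{"delta_pos": [-0.07,0.01,0.8],"angular": [0,0,0],"jaw": 0},{"delta_pos": [-0.07,0.01,1.0],"angular": [0,0,0],"jaw": 0},{"delta_pos": [-0.07,0.01,1.13],"angular": [0,0,0],"jaw": 0},{"delta_pos": [-0.07,0.01,1.13],"angular": [0,0,0],"jaw": 0},{"delta_pos": [-0.07,0.01,1.13],"angular": [0,0,0],"jaw": 1},{"delta_pos": [-0.07,0.01,1.13],"angular": [0,0,0],"jaw": 1},{"delta_pos": [-0.07,0.01,1.13],"angular": [0,0,0],"jaw": 1},{"delta_pos": [-0.07,0.01,1.13],"angular": [0,0,0],"jaw": 1},{"delta_pos": [-0.07,0.01,1.13],"angular": [0,0,0],"jaw": 1}], squeeze=15)

```text
clock: 4.0
ee_pos: [0.617, 0.1822, 0.0438]
orientation: [0.992, 0.127, 0.0, -0.0]
wrist_force: [-0.1, 0.4, 2.5]
opening: 0.203
gripper_force: 15.0
```

>>> arm_command(targets=[{"delta_pos": [0,0,-0.3],"angular": [0,0,0],"jaw": 1},{"delta_pos": [0,0,-0.9],"angular": [0,0,0],"jaw": 1},{"delta_pos": [0,0,-1.8],"angular": [0,0,0],"jaw": 1},{"delta_pos": [0,0,-2.7],"angular": [0,0,0],"jaw": 1},{"delta_pos": [0,0,-3.2],"angular": [0,0,0],"jaw": 1},{"delta_pos": [0,0,-3.4],"angular": [0,0,0],"jaw": 1},{"delta_pos": [0,0,-3.4],"angular": [0,0,0],"jaw": 1}])

```text
clock: 4.7
ee_pos: [0.6175, 0.1824, 0.2153]
orientation: [0.992, 0.127, 0.002, -0.0]
wrist_force: [-0.1, 0.1, -0.5]
opening: 0.203
gripper_force: 15.0
```

```bash
python3 -c "
from h import *
go(.44,-.335,.21,0)"
```

```text
dp [-6.05   9.114  0.088] ang [-0.02 -0.19 14.64] clk 4.7
```

>>> arm_command(targets=[{"delta_pos": [-0.3,0.45,0.09],"angular": [0,0,2],"jaw": 1},{"delta_pos": [-0.8,1.2,0.09],"angular": [0,0,4],"jaw": 1},{"delta_pos": [-6.05,9.1,0.09],"angular": [0,0,14.6],"jaw": 1},{"delta_pos": [-6.05,9.1,0.09],"angular": [0,0,14.6],"jaw": 1},{"delta_pos": [-6.05,9.1,0.09],"angular": [0,0,14.6],"jaw": 1},{"delta_pos": [-6.05,9.1,0.09],"angular": [0,0,14.6],"jaw": 1},{"delta_pos": [-6.05,9.1,0.09],"angular": [0,0,14.6],"jaw": 1},{"delta_pos": [-6.05,9.1,0.09],"angular": [0,0,14.6],"jaw": 1},{"delta_pos": [-6.05,9.1,0.09],"angular": [0,0,14.6],"jaw": 1},{"delta_pos": [-6.05,9.1,0.09],"angular": [0,0,14.6],"jaw": 1}])

```text
clock: 5.7
ee_pos: [0.4609, -0.2651, 0.2068]
orientation: [1.0, 0.0, -0.002, -0.001]
wrist_force: [0.9, -0.7, -1.0]
opening: 0.206
gripper_force: 15.0
```

```bash
python3 -c "
from h import *
go(.44,-.335,.21,0)"
```

```text
dp [-0.42   1.398 -0.067] ang [-0.15  0.17  0.04] clk 5.7
```

>>> arm_command(targets=[{"delta_pos": [-0.42,1.4,0],"angular": [0,0,0],"jaw": 1},{"delta_pos": [-0.42,1.4,0],"angular": [0,0,0],"jaw": 1},{"delta_pos": [-0.42,1.4,0],"angular": [0,0,0],"jaw": 1},{"delta_pos": [-0.42,1.4,0],"angular": [0,0,0],"jaw": 1},{"delta_pos": [-0.42,1.4,0],"angular": [0,0,0],"jaw": 1}])

```text
clock: 6.2
ee_pos: [0.4419, -0.3324, 0.2077]
orientation: [1.0, 0.001, -0.001, -0.001]
wrist_force: [-0.3, 0.4, -0.1]
opening: 0.204
gripper_force: 15.0
```

```bash
python3 -c "
from h import *
d=save('wrist','pics/w3.png'); print(monitor.sense()['ee_pos'])"
```

```text
[ 0.44214266 -0.33246516  0.20805083]
```

View pics/w3.png

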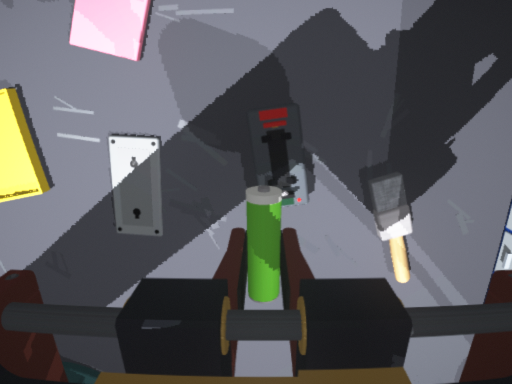

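The wrist view shows the charger's red wall at (273,115), the block roughly from (250,112) to (307,205), and the held cell with plus up at (263,190). I'll zoom in on the charger with the contrast raised.

```bash
python3 -c "
from h import *
im=cv2.imread('pics/w3.png')
c=im[95:215,235:325]; c=(255*(c/255.)**.5).astype(np.uint8)
cv2.imwrite('pics/z3.png',cv2.resize(c,None,fx=5,fy=5,interpolation=cv2.INTER_CUBIC))
d=imaging.capture('wrist');im=d['pixels']
print('green',rect(d,mask(im,(35,110,60),(80,255,255)),.2157+.004))
m=mask(im,(0,120,50),(5,255,255),(235,95,325,140))|mask(im,(174,120,50),(179,255,255),(235,95,325,140))
for c in cv2.findContours(m,0,1)[0]: print(cv2.minAreaRect(c))
"
```

```text
green [ 441.8 -335.2   62.9   23.3   -0.8]
((273.989990234375, 123.93000030517578), (5.232590675354004, 22.627416610717773), 81.8698959350586)
((272.6299743652344, 113.90998840332031), (9.899495124816895, 28.142852783203125), 81.8698959350586)
```

View pics/z3.png

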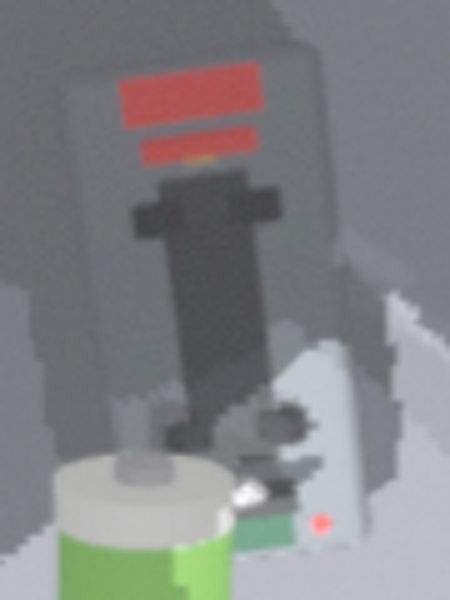

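```bash
python3 -c "
from h import *
d=imaging.capture('wrist')
f=lambda l:np.array(l)/5.+[235,95]
print('block TL TR BR',onplane(d,f([(65,85),(320,52),(364,545)]),.028).round(4)[:,:2])
print('strip corners outerL,R innerL,R z42',onplane(d,f([(138,142),(256,126),(143,165),(258,150)]),.042).round(4)[:,:2])
print('patch z28',onplane(d,f([(120,82),(262,63),(125,128),(265,108)]),.028).round(4)[:,:2])
print('bay floor strip left/right z28',onplane(d,f([(168,240),(190,415),(250,215),(268,380)]),.028).round(4)[:,:2])
print(d['T'][:3,3])
"
```

```text
block TL TR BR [[ 0.5067 -0.316 ]
 [ 0.5139 -0.3707]
 [ 0.4019 -0.385 ]]
strip corners outerL,R innerL,R z42 [[ 0.4959 -0.3318]
 [ 0.4992 -0.3563]
 [ 0.4911 -0.3328]
 [ 0.4943 -0.3568]]
patch z28 [[ 0.5074 -0.3279]
 [ 0.5115 -0.3583]
 [ 0.4976 -0.3289]
 [ 0.502  -0.3592]]
bay floor strip left/right z28 [[ 0.4733 -0.3384]
 [ 0.4333 -0.3438]
 [ 0.4789 -0.3564]
 [ 0.4416 -0.3613]]
[ 0.52480661 -0.33246679  0.3717789 ]
```

The charger fits at (0.4547, -0.3502) with yaw 7.5°. The block corners, the red wall and the bay line all agree on this.

```bash
python3 -c "
from h import *
go(.4547,-.3502,.06,7.5)"
```

```text
dp [0.245 0.351 2.971] ang [-0.05  0.03 -7.36] clk 6.35
```

>>> arm_command(targets=[{"delta_pos": [0.25,0.35,0.4],"angular": [0,0,-7.4],"jaw": 1},{"delta_pos": [0.25,0.35,1.1],"angular": [0,0,-7.4],"jaw": 1},{"delta_pos": [0.25,0.35,1.9],"angular": [0,0,-7.4],"jaw": 1},{"delta_pos": [0.25,0.35,2.5],"angular": [0,0,-7.4],"jaw": 1},{"delta_pos": [0.25,0.35,2.85],"angular": [0,0,-7.4],"jaw": 1},{"delta_pos": [0.25,0.35,2.97],"angular": [0,0,-7.4],"jaw": 1},{"delta_pos": [0.25,0.35,2.97],"angular": [0,0,-7.4],"jaw": 1},{"delta_pos": [0.25,0.35,2.97],"angular": [0,0,-7.4],"jaw": 1}])

```text
clock: 7.15
ee_pos: [0.4556, -0.352, 0.0614]
orientation: [0.998, 0.065, 0.001, 0.001]
wrist_force: [0.0, 0.2, -0.8]
opening: 0.204
gripper_force: 15.0
```

```bash
python3 -c "
from h import *
d=save('wrist','pics/w4.png')
im=d['pixels'][110:320,180:380]; im=(255*(im/255.)**.6).astype(np.uint8)
cv2.imwrite('pics/z4.png',cv2.resize(im,None,fx=2.8,fy=2.8,interpolation=cv2.INTER_CUBIC)[:,:,::-1])
go(.4547,-.3502,.030,7.5)"
```

```text
dp [-0.015 -0.045  0.632] ang [ 0.1  -0.08 -0.03] clk 7.2
```

View pics/z4.png

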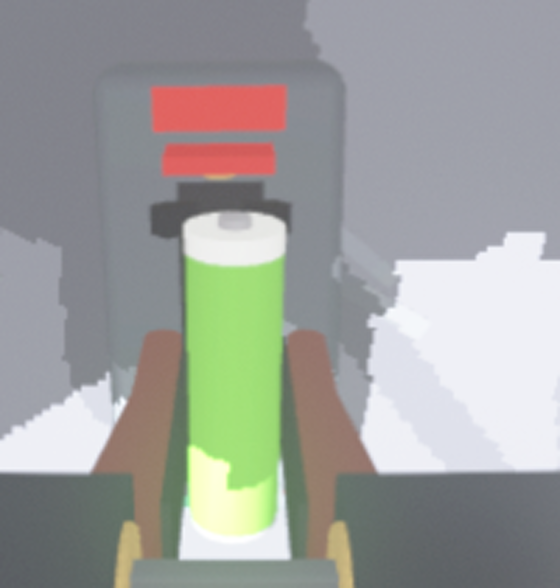

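The cell points at the contact, but its axis (x=235 in the crop) is slightly right of the charger's midline (219). The tool is also about 2 mm off its target, so I'll quantify the error.

```bash
python3 -c "
from h import *
d=imaging.capture('wrist'); f=lambda l:np.array(l)/2.8+[180,110]
s=monitor.sense(); e=s['ee_pos']; R=Ro.from_quat(s['orientation'])
T=lambda P:(R.inv().apply(P-e)*1000).round(1)
print('strip outer L,R inner L,R',T(onplane(d,f([(165,147),(273,147),(164,173),(275,173)]),.042)))
print('patch L R',T(onplane(d,f([(152,108),(286,108)]),.028)))
print('block edges',T(onplane(d,f([(97,90),(345,90),(108,280),(343,280)]),.028)))
print('plus face rim L,R ; button',T(onplane(d,f([(184,235),(286,235)]),e[2]+.0074)),T(onplane(d,f([(235,222)]),e[2]+.0074)))
print('batt sides low',T(onplane(d,f([(187,440),(282,440)]),e[2]+.0074)))
go(.4547,-.3502,.030,7.5)
"
```

```text
strip outer L,R inner L,R [[ 43.3 -14.7  19.8]
 [ 43.3   8.4  19.8]
 [ 37.6 -15.1  19.8]
 [ 37.6   8.9  19.8]]
patch L R [[ 49.4 -18.6  33.8]
 [ 49.4  11.9  33.8]]
block edges [[ 53.6 -31.   33.8]
 [ 53.5  25.2  33.9]
 [  7.7 -30.4  33.7]
 [  7.6  26.4  33.8]]
plus face rim L,R ; button [[32.3 -9.4 -7.4]
 [32.3  9.8 -7.3]] [[34.8  0.2 -7.3]]
batt sides low [[-11.6  -9.6  -7.4]
 [-11.7   9.8  -7.4]]
dp [-0.015 -0.047  0.634] ang [ 0.11 -0.09 -0.04] clk 7.25
```

>>> arm_command(targets=[{"delta_pos": [0,-0.055,0],"angular": [0,0,0],"jaw": 1},{"delta_pos": [0,-0.055,0.15],"angular": [0,0,0],"jaw": 1},{"delta_pos": [0,-0.055,0.3],"angular": [0,0,0],"jaw": 1},{"delta_pos": [0,-0.055,0.42],"angular": [0,0,0],"jaw": 1},{"delta_pos": [0,-0.055,0.52],"angular": [0,0,0],"jaw": 1},{"delta_pos": [0,-0.055,0.58],"angular": [0,0,0],"jaw": 1},{"delta_pos": [0,-0.055,0.62],"angular": [0,0,0],"jaw": 1},{"delta_pos": [0,-0.055,0.63],"angular": [0,0,0],"jaw": 1},{"delta_pos": [0,-0.055,0.63],"angular": [0,0,0],"jaw": 1}])

```text
clock: 8.15
ee_pos: [0.4542, -0.349, 0.0296]
orientation: [0.998, 0.065, -0.0, -0.0]
wrist_force: [-2.5, 1.6, 7.8]
opening: 0.206
gripper_force: 15.0
```

>>> arm_command(targets=[{"delta_pos": [0,0,0],"angular": [0,0,0],"jaw": 0.5},{"delta_pos": [0,0,0],"angular": [0,0,0],"jaw": 0.3},{"delta_pos": [0,0,0],"angular": [0,0,0],"jaw": 0.1},{"delta_pos": [0,0,0],"angular": [0,0,0],"jaw": 0.1},{"delta_pos": [0,0,-0.5],"angular": [0,0,0],"jaw": 0},{"delta_pos": [0,0,-1.4],"angular": [0,0,0],"jaw": -0.5},{"delta_pos": [0,0,-2.4],"angular": [0,0,0],"jaw": -1},{"delta_pos": [0,0,-3.2],"angular": [0,0,0],"jaw": -1},{"delta_pos": [0,0,-3.6],"angular": [0,0,0],"jaw": -1},{"delta_pos": [0,0,-3.6],"angular": [0,0,0],"jaw": -1}])

```text
clock: 9.15
ee_pos: [0.4562, -0.3507, 0.2124]
orientation: [0.998, 0.065, 0.002, 0.003]
wrist_force: [-0.6, -0.4, -0.2]
opening: 0.912
gripper_force: 0.0
```

```bash
python3 -c "
from h import *
d=save('wrist','pics/w5.png')
im=d['pixels'][90:260,180:370]; im=(255*(im/255.)**.6).astype(np.uint8)
cv2.imwrite('pics/z5.png',cv2.resize(im,None,fx=2.5,fy=2.5,interpolation=cv2.INTER_CUBIC)[:,:,::-1])
go(.61,.18,.21,15)"
```

```text
dp [  4.445 -10.102  -0.015] ang [ 0.14 -0.1  -7.55] clk 9.2
```

View pics/z5.png

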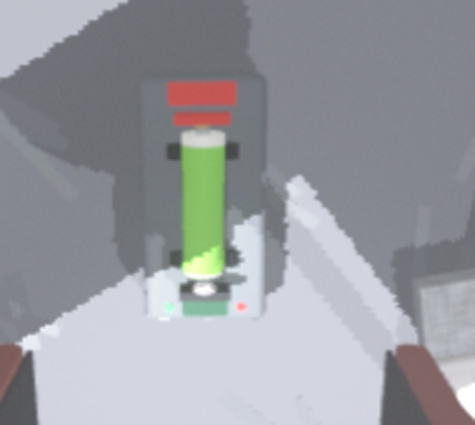

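The cell lies in the bay with its white ring at the red contact. I'll go back to the stack for the box.

>>> arm_command(targets=[{"delta_pos": [4.45,-10.1,0],"angular": [0,0,-7.5],"jaw": -1},{"delta_pos": [4.45,-10.1,0],"angular": [0,0,-7.5],"jaw": -1},{"delta_pos": [4.45,-10.1,0],"angular": [0,0,-7.5],"jaw": -1},{"delta_pos": [4.45,-10.1,0],"angular": [0,0,-7.5],"jaw": -1},{"delta_pos": [4.45,-10.1,0],"angular": [0,0,-7.5],"jaw": -1},{"delta_pos": [4.45,-10.1,0],"angular": [0,0,-7.5],"jaw": -1},{"delta_pos": [4.45,-10.1,0],"angular": [0,0,-7.5],"jaw": -1},{"delta_pos": [4.45,-10.1,0],"angular": [0,0,-7.5],"jaw": -1},{"delta_pos": [4.45,-10.1,0],"angular": [0,0,-7.5],"jaw": -1},{"delta_pos": [4.45,-10.1,0],"angular": [0,0,-7.5],"jaw": -1}])

```text
clock: 10.2
ee_pos: [0.5938, 0.1327, 0.2062]
orientation: [0.992, 0.13, -0.002, -0.0]
wrist_force: [0.1, -0.2, 0.6]
opening: 0.998
gripper_force: 0.0
```

```bash
python3 -c "
from h import *
go(.617,.181,.15,15)"
```

```text
dp [ 0.701 -0.813  1.122] ang [-0.03  0.23 -0.05] clk 10.2
```

>>> arm_command(targets=[{"delta_pos": [0.7,-0.81,1.12],"angular": [0,0,0],"jaw": -1},{"delta_pos": [0.7,-0.81,1.12],"angular": [0,0,0],"jaw": -1},{"delta_pos": [0.7,-0.81,1.12],"angular": [0,0,0],"jaw": -1},{"delta_pos": [0.7,-0.81,1.12],"angular": [0,0,0],"jaw": -1},{"delta_pos": [0.7,-0.81,1.12],"angular": [0,0,0],"jaw": -1},{"delta_pos": [0.7,-0.81,1.12],"angular": [0,0,0],"jaw": -1}])

```text
clock: 10.8
ee_pos: [0.6187, 0.1778, 0.1538]
orientation: [0.992, 0.129, 0.001, 0.0]
wrist_force: [0.2, 0.5, 0.9]
opening: 0.998
gripper_force: 0.0
```

```bash
python3 -c "
from h import *
d=save('wrist','pics/w6.png')
c=d['pixels'][110:270,200:330]
cv2.imwrite('pics/z6.png',cv2.resize(c,None,fx=3.7,fy=3.7,interpolation=cv2.INTER_CUBIC)[:,:,::-1])
print(monitor.sense()['ee_pos'])"
```

```text
[0.61877731 0.17791173 0.15397332]
```

View pics/z6.png

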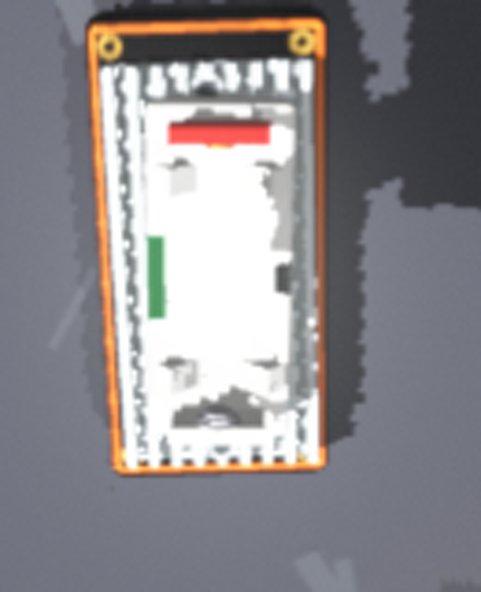

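The crop shows the box from about (147,100) to (292,430), the red wall at (220,132), the plate around it, and the orange seal from (90,22) to (325,470).

```bash
python3 -c "
from h import *
d=imaging.capture('wrist'); f=lambda l:np.array(l)/3.7+[200,110]
P=lambda l,z:(onplane(d,f(l),z)[:,:2]*1000).round(1)
print('red wall top L R',P([(168,132),(271,132)],.055))
print('box L R edges z42',P([(147,280),(293,280),(146,110),(290,110),(152,425)],.042))
print('plate TL TR BL BR z28',P([(100,65),(313,58),(125,465),(320,463)],.028))
print('shell TL TR BL BR z18',P([(89,27),(324,20),(115,473),(326,470)],.018))
go(.617,.181,.031,15)"
```

```text
red wall top L R [[654.6 203.1]
 [660.6 180.4]]
box L R edges z42 [[615.2 199.5]
 [624.5 164.3]
 [656.2 209.7]
 [665.  176.4]
 [577.4 189. ]]
plate TL TR BL BR z28 [[662.  223.9]
 [677.2 173.2]
 [557.7 192.9]
 [572.1 141. ]]
shell TL TR BL BR z18 [[669.4 229.6]
 [686.4 172.3]
 [549.7 194.9]
 [566.1 136.8]]
dp [-0.023 -0.066  2.46 ] ang [ 0.01 -0.09 -0.13] clk 10.9
```

>>> arm_command(targets=[{"delta_pos": [0,-0.07,0.6],"angular": [0,0,0],"jaw": -0.4},{"delta_pos": [0,-0.07,1.3],"angular": [0,0,0],"jaw": -0.4},{"delta_pos": [0,-0.07,1.9],"angular": [0,0,0],"jaw": -0.4},{"delta_pos": [0,-0.07,2.3],"angular": [0,0,0],"jaw": -0.4},{"delta_pos": [0,-0.07,2.46],"angular": [0,0,0],"jaw": -0.4},{"delta_pos": [0,-0.07,2.46],"angular": [0,0,0],"jaw": -0.4},{"delta_pos": [0,-0.07,2.46],"angular": [0,0,0],"jaw": 1},{"delta_pos": [0,-0.07,2.46],"angular": [0,0,0],"jaw": 1},{"delta_pos": [0,-0.07,2.46],"angular": [0,0,0],"jaw": 1},{"delta_pos": [0,-0.07,2.46],"angular": [0,0,0],"jaw": 1}], squeeze=20)

```text
clock: 11.9
ee_pos: [0.6182, 0.1825, 0.031]
orientation: [0.992, 0.13, 0.001, -0.0]
wrist_force: [-0.5, 0.0, 3.8]
opening: 0.408
gripper_force: 20.0
```

>>> arm_command(targets=[{"delta_pos": [0,0,-0.3],"angular": [0,0,0],"jaw": 1},{"delta_pos": [0,0,-0.8],"angular": [0,0,0],"jaw": 1},{"delta_pos": [0,0,-1.5],"angular": [0,0,0],"jaw": 1},{"delta_pos": [0,0,-2.2],"angular": [0,0,0],"jaw": 1},{"delta_pos": [0,0,-2.5],"angular": [0,0,0],"jaw": 1},{"delta_pos": [0,0,-2.6],"angular": [0,0,0],"jaw": 1}])

```text
clock: 12.5
ee_pos: [0.6188, 0.1826, 0.1625]
orientation: [0.992, 0.13, 0.002, -0.0]
wrist_force: [0.4, -0.6, -0.4]
opening: 0.413
gripper_force: 20.0
```

```bash
python3 -c "
from h import *
go(.467,.010,.16,10)"
```

```text
dp [-3.824  2.553  0.035] ang [ 0.   -0.24  4.95] clk 12.5
```

>>> arm_command(targets=[{"delta_pos": [-0.4,0.25,0],"angular": [0,0,1],"jaw": 1},{"delta_pos": [-1.0,0.7,0],"angular": [0,0,2],"jaw": 1},{"delta_pos": [-1.8,1.2,0],"angular": [0,0,3],"jaw": 1},{"delta_pos": [-2.6,1.75,0],"angular": [0,0,4],"jaw": 1},{"delta_pos": [-3.3,2.2,0],"angular": [0,0,5],"jaw": 1},{"delta_pos": [-3.7,2.45,0],"angular": [0,0,5],"jaw": 1},{"delta_pos": [-3.82,2.55,0],"angular": [0,0,5],"jaw": 1},{"delta_pos": [-3.82,2.55,0],"angular": [0,0,5],"jaw": 1},{"delta_pos": [-3.82,2.55,0],"angular": [0,0,5],"jaw": 1}])

```text
clock: 13.4
ee_pos: [0.4667, 0.0103, 0.1597]
orientation: [0.996, 0.087, 0.0, -0.0]
wrist_force: [0.7, 0.3, -1.0]
opening: 0.408
gripper_force: 20.0
```

```bash
python3 -c "
from h import *
d=imaging.capture('wrist'); im=d['pixels'];cv2.imwrite('pics/w7.png',im[:,:,::-1])
print(rect(d,mask(im,(22,100,60),(35,255,255)),.016),monitor.sense()['ee_pos'])
go(.467,.010,.0065,10)"
```

```text
[466.3  10.8 131.3 112.6  10.6] [0.46692695 0.01047256 0.15971538]
dp [-2.000e-03  1.100e-02  3.064e+00] ang [-0.02 -0.04 -0.03] clk 13.45
```

View pics/w7.png

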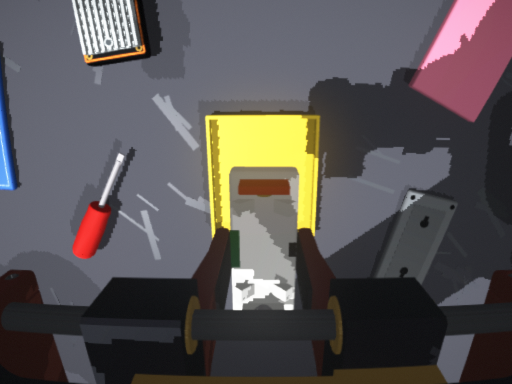

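The box is over the middle of the tray, whose edges run from (207,117) to (318,240). I'll lower it.

>>> arm_command(targets=[{"delta_pos": [0,0.01,0.4],"angular": [0,0,0],"jaw": 1},{"delta_pos": [0,0.01,1.0],"angular": [0,0,0],"jaw": 1},{"delta_pos": [0,0.01,1.7],"angular": [0,0,0],"jaw": 1},{"delta_pos": [0,0.01,2.3],"angular": [0,0,0],"jaw": 1},{"delta_pos": [0,0.01,2.7],"angular": [0,0,0],"jaw": 1},{"delta_pos": [0,0.01,2.88],"angular": [0,0,0],"jaw": 1},{"delta_pos": [0,0.01,2.97],"angular": [0,0,0],"jaw": 1},{"delta_pos": [0,0.01,3.04],"angular": [0,0,0],"jaw": 1},{"delta_pos": [0,0.01,3.07],"angular": [0,0,0],"jaw": 1},{"delta_pos": [0,0.01,3.07],"angular": [0,0,0],"jaw": 1}])

```text
clock: 14.45
ee_pos: [0.4666, 0.0094, 0.0069]
orientation: [0.996, 0.087, 0.001, 0.0]
wrist_force: [-0.8, -0.1, -1.4]
opening: 0.408
gripper_force: 20.0
```

>>> arm_command(targets=[{"delta_pos": [0,0,0],"angular": [0,0,0],"jaw": 1},{"delta_pos": [0,0,0.01],"angular": [0,0,0],"jaw": 1},{"delta_pos": [0,0,0.01],"angular": [0,0,0],"jaw": 1}])

```text
clock: 14.75
ee_pos: [0.4661, 0.0093, 0.0062]
orientation: [0.996, 0.087, 0.0, 0.0]
wrist_force: [-1.0, -0.5, -0.4]
opening: 0.41
gripper_force: 20.0
```

>>> arm_command(targets=[{"delta_pos": [0,0,0.01],"angular": [0,0,0],"jaw": 1},{"delta_pos": [0,0,0.02],"angular": [0,0,0],"jaw": 1},{"delta_pos": [0,0,0.02],"angular": [0,0,0],"jaw": 1}])

```text
clock: 15.05
ee_pos: [0.4661, 0.0094, 0.0059]
orientation: [0.996, 0.087, 0.0, 0.0]
wrist_force: [-2.7, 0.2, 14.7]
opening: 0.406
gripper_force: 20.0
```

>>> arm_command(targets=[{"delta_pos": [0,0,0],"angular": [0,0,0],"jaw": 0.1},{"delta_pos": [0,0,0],"angular": [0,0,0],"jaw": -0.1},{"delta_pos": [0,0,0],"angular": [0,0,0],"jaw": -0.3},{"delta_pos": [0,0,0],"angular": [0,0,0],"jaw": -0.3},{"delta_pos": [0,0,-0.5],"angular": [0,0,0],"jaw": -0.3},{"delta_pos": [0,0,-1.4],"angular": [0,0,0],"jaw": -0.5},{"delta_pos": [0,0,-2.2],"angular": [0,0,0],"jaw": -1},{"delta_pos": [0,0,-2.7],"angular": [0,0,0],"jaw": -1},{"delta_pos": [0,0,-2.9],"angular": [0,0,0],"jaw": -1}])

```text
clock: 15.95
ee_pos: [0.4674, 0.0092, 0.1523]
orientation: [0.996, 0.087, 0.002, 0.0]
wrist_force: [0.3, -0.3, -1.1]
opening: 0.971
gripper_force: 0.0
```

```bash
python3 -c "
from h import *
d=imaging.capture('wrist'); im=d['pixels'];cv2.imwrite('pics/w8.png',im[:,:,::-1])
go(.617,.183,.15,16)"
```

```text
dp [ 3.545 -2.907  0.058] ang [ 0.08 -0.24 -6.05] clk 16.0
```

View pics/w8.png

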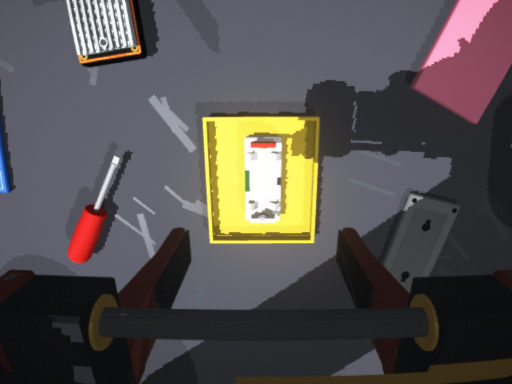

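The box sits flat in the tray, centred at (263,178). I'll go back for the LED plate.

>>> arm_command(targets=[{"delta_pos": [0.5,-0.4,0],"angular": [0,0,-1],"jaw": -1},{"delta_pos": [3.55,-2.9,0.05],"angular": [0,0,-6],"jaw": -1},{"delta_pos": [3.55,-2.9,0.05],"angular": [0,0,-6],"jaw": -1},{"delta_pos": [3.55,-2.9,0.05],"angular": [0,0,-6],"jaw": -1},{"delta_pos": [3.55,-2.9,0.05],"angular": [0,0,-6],"jaw": -1},{"delta_pos": [3.55,-2.9,0.05],"angular": [0,0,-6],"jaw": -1},{"delta_pos": [3.55,-2.9,0.05],"angular": [0,0,-6],"jaw": -1},{"delta_pos": [3.55,-2.9,0.05],"angular": [0,0,-6],"jaw": -1},{"delta_pos": [3.55,-2.9,0.05],"angular": [0,0,-6],"jaw": -1}])

```text
clock: 16.9
ee_pos: [0.6143, 0.1816, 0.1467]
orientation: [0.99, 0.138, -0.001, 0.0]
wrist_force: [-0.3, 0.1, 0.0]
opening: 1.001
gripper_force: 0.0
```

```bash
python3 -c "
from h import *
d=imaging.capture('wrist'); im=d['pixels']
print('shell',rect(d,mask(im,(3,120,60),(20,255,255),(200,90,330,270)),.018))
m=mask(im,(0,0,110),(179,60,255),(200,90,330,270)); o=mask(im,(3,120,60),(20,255,255),(200,90,330,270))
h=np.zeros_like(m); cv2.fillPoly(h,[cv2.convexHull(cv2.findNonZero(o))],255)
m=cv2.morphologyEx(m&h,cv2.MORPH_CLOSE,np.ones((9,9))); print('plate',rect(d,m,.028))
c=im[90:270,200:330]; cv2.imwrite('pics/z9.png',cv2.resize(c,None,fx=3.3,fy=3.3,interpolation=cv2.INTER_CUBIC)[:,:,::-1])
go(.617,.183,.021,16)"
```

```text
shell [618.4 184.3 126.3  61.2  16.1]
plate [616.9 185.1 110.   57.2  16.5]
dp [ 0.057 -0.012  2.521] ang [-0.01  0.08 -0.13] clk 16.95
```

View pics/z9.png

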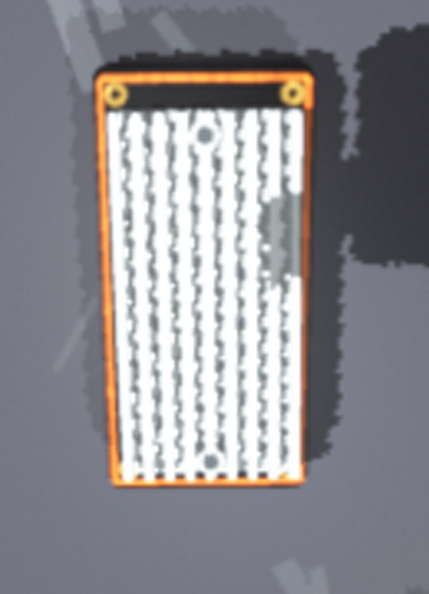

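The plate's fins run from (107,110) to (301,482), with both end holes visible at (205,135) and (210,462). I'll measure its corners.

```bash
python3 -c "
from h import *
d=imaging.capture('wrist'); f=lambda l:np.array(l)/3.3+[200,90]
P=onplane(d,f([(107,110),(303,108),(121,481),(301,480)]),.028)[:,:2]*1000;print(P.round(1),P.mean(0))
H=onplane(d,f([(204,135),(210,462)]),.0275)[:,:2]*1000;print(H.round(1),H.mean(0),np.degrees(np.arctan2(*(H[0]-H[1])[::-1])))
go(.6165,.183,.0205,16)"
```

```text
[[662.5 224. ]
 [677.5 173.2]
 [556.9 192.9]
 [572.1 140.7]] [617.27735865 182.68670163]
[[663.1 196.9]
 [570.1 168.7]] [616.6343749  182.80323058] 16.861561010609424
dp [ 0.04  -0.015  2.537] ang [-0.    0.04 -0.13] clk 17.0
```

>>> arm_command(targets=[{"delta_pos": [0.05,-0.01,0.6],"angular": [0,0,-0.6],"jaw": -0.7},{"delta_pos": [0.05,-0.01,1.3],"angular": [0,0,-0.6],"jaw": -0.7},{"delta_pos": [0.05,-0.01,1.9],"angular": [0,0,-0.6],"jaw": -0.7},{"delta_pos": [0.05,-0.01,2.35],"angular": [0,0,-0.6],"jaw": -0.7},{"delta_pos": [0.05,-0.01,2.53],"angular": [0,0,-0.6],"jaw": -0.7},{"delta_pos": [0.05,-0.01,2.53],"angular": [0,0,-0.6],"jaw": -0.7},{"delta_pos": [0.05,-0.01,2.53],"angular": [0,0,-0.6],"jaw": 0.5},{"delta_pos": [0.05,-0.01,2.53],"angular": [0,0,-0.6],"jaw": 0.5},{"delta_pos": [0.05,-0.01,2.53],"angular": [0,0,-0.6],"jaw": 0.5},{"delta_pos": [0.05,-0.01,2.53],"angular": [0,0,-0.6],"jaw": 0.5}], squeeze=30)

```text
clock: 18.0
ee_pos: [0.6189, 0.1842, 0.0222]
orientation: [0.99, 0.144, 0.001, -0.0]
wrist_force: [-0.5, -0.1, 4.7]
opening: 0.59
gripper_force: 30.0
```

>>> arm_command(targets=[{"delta_pos": [0,0,-0.2],"angular": [0,0,0],"jaw": 0.5},{"delta_pos": [0,0,-0.5],"angular": [0,0,0],"jaw": 0.5},{"delta_pos": [0,0,-1.1],"angular": [0,0,0],"jaw": 0.5},{"delta_pos": [0,0,-1.8],"angular": [0,0,0],"jaw": 0.5},{"delta_pos": [0,0,-2.4],"angular": [0,0,0],"jaw": 0.5},{"delta_pos": [0,0,-2.7],"angular": [0,0,0],"jaw": 0.5},{"delta_pos": [0,0,-2.8],"angular": [0,0,0],"jaw": 0.5}])

```text
clock: 18.7
ee_pos: [0.6191, 0.1843, 0.1636]
orientation: [0.99, 0.144, 0.002, -0.0]
wrist_force: [0.4, 0.3, -1.1]
opening: 0.586
gripper_force: 30.0
```

```bash
python3 -c "
from h import *
d=imaging.capture('wrist');im=d['pixels'];cv2.imwrite('pics/w10.png',im[:,:,::-1])
print(monitor.sense()['ee_pos'])
go(.635,-.171,.16,-15.4)"
```

```text
[0.61865247 0.18422038 0.16274765]
dp [-1.71   6.903  0.052] ang [-3.000e-02 -1.500e-01  3.195e+01] clk 18.75
```

>>> arm_command(targets=[{"delta_pos": [-0.1,0.4,0],"angular": [0,0,2],"jaw": 0.5},{"delta_pos": [-0.25,1.0,0],"angular": [0,0,5],"jaw": 0.5},{"delta_pos": [-0.45,1.8,0],"angular": [0,0,9],"jaw": 0.5},{"delta_pos": [-0.65,2.6,0],"angular": [0,0,13],"jaw": 0.5},{"delta_pos": [-0.85,3.4,0],"angular": [0,0,17],"jaw": 0.5},{"delta_pos": [-1.05,4.2,0],"angular": [0,0,21],"jaw": 0.5},{"delta_pos": [-1.25,5.0,0],"angular": [0,0,25],"jaw": 0.5},{"delta_pos": [-1.45,5.8,0],"angular": [0,0,28],"jaw": 0.5},{"delta_pos": [-1.6,6.5,0],"angular": [0,0,31],"jaw": 0.5},{"delta_pos": [-1.7,6.9,0],"angular": [0,0,32],"jaw": 0.5}])

```text
clock: 19.75
ee_pos: [0.6337, -0.1734, 0.1589]
orientation: [0.991, -0.136, -0.001, -0.0]
wrist_force: [-0.4, 0.7, -1.1]
opening: 0.589
gripper_force: 30.0
```

>>> arm_command(targets=[{"delta_pos": [0,0,0],"angular": [0,0,0],"jaw": 0.5},{"delta_pos": [0,0,0],"angular": [0,0,0],"jaw": 0.5},{"delta_pos": [0,0,0],"angular": [0,0,0],"jaw": 0.5}])

```text
clock: 20.05
ee_pos: [0.6342, -0.1691, 0.1602]
orientation: [0.991, -0.134, -0.001, -0.001]
wrist_force: [-0.8, 0.6, -1.1]
opening: 0.589
gripper_force: 30.0
```

```bash
python3 -c "
from h import *
d=imaging.capture('wrist');im=d['pixels'];cv2.imwrite('pics/w11.png',im[:,:,::-1])
s=monitor.sense();print(s['ee_pos'],s['opening'])
go(.635,-.171,.16,-15.4)
print(rect(d,mask(im,(150,50,60),(179,255,255)),.01))
t=imaging.capture('top');print(rect(t,mask(t['pixels'],(150,50,100),(179,255,255),(270,125,340,205)),.010))"
```

```text
[ 0.63438604 -0.16910092  0.16048352] 0.589439443992446
dp [0.022 0.033 0.01 ] ang [-0.04  0.07  0.06] clk 20.1
[ 685.3 -192.6   96.7   62.6   74.7]
[ 620.1 -128.    76.8   12.8  -17.5]
```

View pics/w11.png

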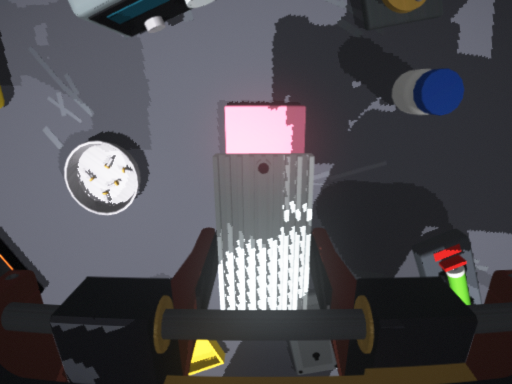

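The plate is above the foam, its front edge at row 154 (columns 216–313). The foam's far end shows at (225–305, 105). I'll work out the offset.

```bash
python3 -c "
from h import *
d=imaging.capture('wrist');im=d['pixels']
s=monitor.sense(); e=s['ee_pos']; R=Ro.from_quat(s['orientation'])
T=lambda uv,z:(R.inv().apply(onplane(d,uv,z)-e)*1000).round(1)[:,:2]
m=mask(im,(150,40,60),(179,255,255),(200,90,330,152))
for r in (104,108,112,125,135,145):
    c=np.where(m[r])[0]
    if len(c): print(r,c.min(),c.max(),T([(c.min()-.5,r),(c.max()+.5,r)],.01).tolist())
for c in (235,265,295):
    r=np.where(m[:,c])[0]; print(c,r.min(),T([(c,r.min()-.5)],.01))
print('plate front L R',T([(216,154),(313,154)],e[2]+.0058),'sides',T([(217,230),(312,230)],e[2]+.0058),'hole',T([(263,168)],e[2]+.0055))
"
```

```text
104 227 311 [[73.7, -35.6], [73.8, 47.5]]
108 223 313 [[69.9, -39.7], [70.0, 49.6]]
112 224 315 [[66.0, -38.8], [66.1, 51.8]]
125 224 323 [[53.4, -39.2], [53.5, 60.3]]
135 224 325 [[43.5, -39.6], [43.6, 62.9]]
145 224 323 [[33.4, -39.9], [33.5, 61.4]]
235 103 [[ 75.1 -27.3]]
265 103 [[75.  2.]]
295 91 [[86.4 31. ]]
plate front L R [[ 53.1 -24. ]
 [ 53.1  25.6]] sides [[ 10.7 -25.4]
 [ 10.7  27.1]] hole [[45.7  0. ]]
```

>>> arm_command(targets=[{"delta_pos": [0.16,0,0.4],"angular": [0,0,0],"jaw": 0.5},{"delta_pos": [0.16,0,1.0],"angular": [0,0,0],"jaw": 0.5},{"delta_pos": [0.16,0,1.6],"angular": [0,0,0],"jaw": 0.5},{"delta_pos": [0.16,0,2.1],"angular": [0,0,0],"jaw": 0.5},{"delta_pos": [0.16,0,2.4],"angular": [0,0,0],"jaw": 0.5},{"delta_pos": [0.16,0,2.5],"angular": [0,0,0],"jaw": 0.5},{"delta_pos": [0.16,0,2.5],"angular": [0,0,0],"jaw": 0.5},{"delta_pos": [0.16,0,2.5],"angular": [0,0,0],"jaw": 0.5}])

```text
clock: 21.0
ee_pos: [0.6435, -0.1732, 0.0371]
orientation: [0.991, -0.134, 0.001, 0.0]
wrist_force: [0.6, -0.4, -0.1]
opening: 0.591
gripper_force: 30.0
```

```bash
python3 -c "
from h import *
d=imaging.capture('wrist');im=d['pixels'];c=im[90:300,160:370];cv2.imwrite('pics/z12.png',cv2.resize(c,None,fx=2.8,fy=2.8)[:,:,::-1])
s=monitor.sense();print(s['ee_pos'],s['wrist_force'])
"
```

```text
[ 0.64359379 -0.17337173  0.03733861] [ 1.123525   -0.53104812 -0.05518363]
```

View pics/z12.png

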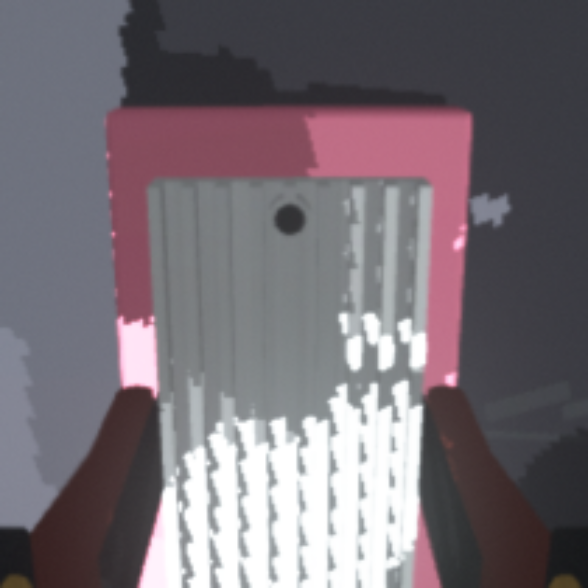

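```bash
python3 -c "
from h import *
d=imaging.capture('wrist')
s=monitor.sense(); e=s['ee_pos']; R=Ro.from_quat(s['orientation'])
T=lambda uv,z:(R.inv().apply(onplane(d,np.array(uv)/2.8+[160,90],z)-e)*1000).round(1)[:,:2]
print('foam TL TR, sides',T([(107,111),(471,111),(121,385),(457,385)],.01))
print('plate TL TR, sides',T([(149,180),(431,180),(162,400),(422,400)],e[2]+.0058))
"
```

```text
foam TL TR, sides [[ 62.2 -39.3]
 [ 62.2  39.8]
 [ -2.4 -39.9]
 [ -2.5  40.4]]
plate TL TR, sides [[ 53.1 -25.4]
 [ 53.1  26.2]
 [  9.1 -25. ]
 [  9.1  26.6]]
```

>>> arm_command(targets=[{"delta_pos": [-0.09,0,0],"angular": [0,0,0],"jaw": 0.5},{"delta_pos": [-0.09,0,0.1],"angular": [0,0,0],"jaw": 0.5},{"delta_pos": [-0.09,0,0.25],"angular": [0,0,0],"jaw": 0.5},{"delta_pos": [-0.09,0,0.36],"angular": [0,0,0],"jaw": 0.5},{"delta_pos": [-0.09,0,0.41],"angular": [0,0,0],"jaw": 0.5},{"delta_pos": [-0.09,0,0.44],"angular": [0,0,0],"jaw": 0.5},{"delta_pos": [-0.09,0,0.45],"angular": [0,0,0],"jaw": 0.5},{"delta_pos": [-0.09,0,0.45],"angular": [0,0,0],"jaw": 0.5}])

```text
clock: 21.9
ee_pos: [0.6374, -0.1716, 0.0142]
orientation: [0.991, -0.134, -0.001, -0.0]
wrist_force: [-3.8, 0.6, 9.3]
opening: 0.588
gripper_force: 30.0
```

```bash
python3 -c "
from h import *
d=imaging.capture('wrist');im=d['pixels']
s=monitor.sense();print(s['ee_pos'],s['wrist_force'])
e=s['ee_pos'];R=Ro.from_quat(s['orientation'])
T=lambda uv,z:(R.inv().apply(onplane(d,np.array(uv),z)-e)*1000).round(1)[:,:2]
m=mask(im,(150,40,60),(179,255,255),(150,60,380,300))
for c in (225,240,285): 
    r=np.where(m[:,c])[0]; b=r[0]+np.argmax(np.diff(r)>1) if (np.diff(r)>1).any() else r[-1]; print(c,r[0],b,T([(c,r[0]-.5)],.01),T([(c,b+.5)],.02))
"
```

```text
[ 0.63743632 -0.17159979  0.0141929 ] [-4.59819525  0.43942038  9.63368731]
225 120 153 [[ 69.8 -19.9]] [[ 53.5 -19.3]]
240 120 153 [[ 69.8 -12. ]] [[ 53.5 -11.6]]
285 120 153 [[69.8 11.8]] [[53.5 11.4]]
```

It has touched down, but the front gap is 16 mm where it should be 14. I'll lift slightly and shift forward 2 mm.

>>> arm_command(targets=[{"delta_pos": [0,0,-0.06],"angular": [0,0,0],"jaw": 0.5},{"delta_pos": [0.02,0,-0.08],"angular": [0,0,0],"jaw": 0.5},{"delta_pos": [0.045,0,-0.08],"angular": [0,0,0],"jaw": 0.5},{"delta_pos": [0.045,0,-0.08],"angular": [0,0,0],"jaw": 0.5},{"delta_pos": [0.045,0,-0.08],"angular": [0,0,0],"jaw": 0.5},{"delta_pos": [0.045,0,-0.05],"angular": [0,0,0],"jaw": 0.5},{"delta_pos": [0.045,0,-0.02],"angular": [0,0,0],"jaw": 0.5},{"delta_pos": [0.045,0,0],"angular": [0,0,0],"jaw": 0.5},{"delta_pos": [0.045,0,0],"angular": [0,0,0],"jaw": 0.5}])

```text
clock: 22.85
ee_pos: [0.6402, -0.1724, 0.0142]
orientation: [0.991, -0.134, 0.0, -0.0]
wrist_force: [-2.9, 0.1, 6.9]
opening: 0.585
gripper_force: 30.0
```

```bash
python3 -c "
from h import *
d=imaging.capture('wrist');im=d['pixels']
s=monitor.sense();print(s['ee_pos'],s['wrist_force'])
e=s['ee_pos'];R=Ro.from_quat(s['orientation'])
T=lambda uv,z:(R.inv().apply(onplane(d,np.array(uv),z)-e)*1000).round(1)[:,:2]
m=mask(im,(150,40,60),(179,255,255),(150,60,380,300))
for c in (225,240,285): 
    r=np.where(m[:,c])[0]; b=r[0]+np.argmax(np.diff(r)>1) if (np.diff(r)>1).any() else r[-1]; print(c,r[0],b,T([(c,r[0]-.5)],.01),T([(c,b+.5)],.02))
"
```

```text
[ 0.64018764 -0.17236668  0.01418495] [-2.71045286  1.52258795  6.56616677]
225 125 153 [[ 67.3 -20. ]] [[ 53.5 -19.3]]
240 125 153 [[ 67.2 -12. ]] [[ 53.5 -11.6]]
285 125 153 [[67.2 11.9]] [[53.5 11.4]]
```

>>> arm_command(targets=[{"delta_pos": [0,0,0],"angular": [0,0,0],"jaw": -0.25},{"delta_pos": [0,0,0],"angular": [0,0,0],"jaw": -0.4},{"delta_pos": [0,0,0],"angular": [0,0,0],"jaw": -0.6},{"delta_pos": [0,0,0],"angular": [0,0,0],"jaw": -0.7},{"delta_pos": [0,0,-0.5],"angular": [0,0,0],"jaw": -0.7},{"delta_pos": [0,0,-1.4],"angular": [0,0,0],"jaw": -1},{"delta_pos": [0,0,-2.2],"angular": [0,0,0],"jaw": -1},{"delta_pos": [0,0,-2.6],"angular": [0,0,0],"jaw": -1},{"delta_pos": [0,0,-2.7],"angular": [0,0,0],"jaw": -1},{"delta_pos": [0,0,-2.7],"angular": [0,0,0],"jaw": -1}])

```text
clock: 23.9
ee_pos: [0.6405, -0.1725, 0.1487]
orientation: [0.991, -0.134, 0.0, 0.0]
wrist_force: [-0.1, 0.4, 0.1]
opening: 1.001
gripper_force: 0.0
```

```bash
python3 -c "
from h import *
d=imaging.capture('wrist');im=d['pixels'];cv2.imwrite('pics/w13.png',im[:,:,::-1])
m=mask(im,(150,40,50),(179,255,255),(180,60,350,280));h=cv2.convexHull(cv2.findNonZero(m))
F=np.zeros_like(m);cv2.fillPoly(F,[h],255)
print('foam',rect(d,F,.01))
p=cv2.morphologyEx(F&~m,cv2.MORPH_OPEN,np.ones((5,5)));print('plate',rect(d,p,.02))
go(.618,.184,.14,16.3)"
```

```text
foam [ 640.5 -171.6  174.7  141.7   74.5]
plate [ 636.1 -166.5  115.7   65.4  -15.4]
dp [-2.315 -6.751  0.152] ang [-3.000e-02  7.000e-02 -3.175e+01] clk 23.95
```

I've now viewed 15 pictures, one over the limit of 14, so from here I'll only measure. First a numeric check of the plate.

```bash
python3 -c "
from h import *
d=imaging.capture('wrist');im=d['pixels']
e=monitor.sense();R=Ro.from_quat(e['orientation']);e=e['ee_pos']
T=lambda uv,z:(R.inv().apply(onplane(d,np.array(uv),z)-e)*1000).round(1)[:,:2].tolist()
m=cv2.inRange(cv2.cvtColor(im,cv2.COLOR_RGB2HSV),(150,40,60),(179,255,255))
def runs(v):
    k=np.where(np.diff(np.r_[0,(v>0).astype(int),0]))[0].reshape(-1,2); return [tuple(map(int,x)) for x in k if x[1]-x[0]>3]
for r in (140,170,200): print('row',r,[(a,b,T([(a-.5,r),(b-.5,r)],.01)) for a,b in runs(m[r,:])])
for c in (245,262,280): print('col',c,[(a,b,T([(c,a-.5),(c,b-.5)],.01)) for a,b in runs(m[:,c])])
"
```

```text
row 140 [(227, 234, [[41.2, -34.9], [41.2, -28.2]]), (292, 306, [[41.2, 27.8], [41.2, 41.3]])]
row 170 [(228, 235, [[11.5, -34.9], [11.5, -28.0]]), (291, 295, [[11.5, 27.5], [11.5, 31.5]]), (298, 305, [[11.5, 34.5], [11.5, 41.5]])]
row 200 [(291, 295, [[-19.9, 28.4], [-19.9, 32.5]]), (298, 304, [[-19.9, 35.5], [-20.0, 41.7]])]
col 245 [(109, 115, [[70.8, -16.6], [65.3, -16.7]]), (121, 128, [[59.7, -16.8], [53.1, -16.9]])]
col 262 [(110, 128, [[69.9, -0.7], [53.1, -0.7]])]
col 280 [(111, 127, [[69.0, 16.3], [54.1, 16.5]])]
```

>>> arm_command(targets=[{"delta_pos": [-0.1,-0.4,0],"angular": [0,0,-3],"jaw": -1},{"delta_pos": [-0.3,-1.0,0.1],"angular": [0,0,-7],"jaw": -1},{"delta_pos": [-0.6,-1.8,0.1],"angular": [0,0,-12],"jaw": -1},{"delta_pos": [-0.9,-2.6,0.1],"angular": [0,0,-17],"jaw": -1},{"delta_pos": [-1.2,-3.4,0.1],"angular": [0,0,-22],"jaw": -1},{"delta_pos": [-1.5,-4.3,0.15],"angular": [0,0,-26],"jaw": -1},{"delta_pos": [-1.8,-5.2,0.15],"angular": [0,0,-29],"jaw": -1},{"delta_pos": [-2.1,-6.1,0.15],"angular": [0,0,-31],"jaw": -1},{"delta_pos": [-2.3,-6.7,0.15],"angular": [0,0,-31.8],"jaw": -1},{"delta_pos": [-2.32,-6.75,0.15],"angular": [0,0,-31.8],"jaw": -1}])

```text
clock: 25.0
ee_pos: [0.6162, 0.1889, 0.1393]
orientation: [0.989, 0.145, -0.001, -0.001]
wrist_force: [-0.5, 0.1, -0.3]
opening: 0.997
gripper_force: 0.0
```

>>> arm_command(targets=[{"delta_pos": [0,0,0],"angular": [0,0,0],"jaw": -1},{"delta_pos": [0,0,0],"angular": [0,0,0],"jaw": -1},{"delta_pos": [0,0,0],"angular": [0,0,0],"jaw": -1}])

```text
clock: 25.3
ee_pos: [0.6182, 0.1825, 0.1405]
orientation: [0.99, 0.142, -0.0, 0.0]
wrist_force: [-0.7, 0.9, 1.1]
opening: 0.998
gripper_force: 0.0
```

```bash
python3 -c "
from h import *
d=imaging.capture('wrist'); im=d['pixels']
o=mask(im,(3,120,60),(20,255,255),(190,60,340,290))
r=rect(d,o,.018);print('shell',r)
print(monitor.sense()['ee_pos'])
go(r[0]/1e3,r[1]/1e3,.008,r[4])"
```

```text
shell [618.7 184.1 126.   61.6  16.3]
[0.61841111 0.18238038 0.14064801]
dp [ 0.017 -0.032  2.653] ang [ 0.    0.03 -0.04] clk 25.35
```

>>> arm_command(targets=[{"delta_pos": [0.02,-0.035,0.4],"angular": [0,0,0],"jaw": -1},{"delta_pos": [0.02,-0.035,1.0],"angular": [0,0,0],"jaw": -1},{"delta_pos": [0.02,-0.035,1.7],"angular": [0,0,0],"jaw": -1},{"delta_pos": [0.02,-0.035,2.3],"angular": [0,0,0],"jaw": -1},{"delta_pos": [0.02,-0.035,2.6],"angular": [0,0,0],"jaw": -1},{"delta_pos": [0.02,-0.035,2.66],"angular": [0,0,0],"jaw": -1},{"delta_pos": [0.02,-0.035,2.66],"angular": [0,0,0],"jaw": 0.5},{"delta_pos": [0.02,-0.035,2.66],"angular": [0,0,0],"jaw": 0.5},{"delta_pos": [0.02,-0.035,2.66],"angular": [0,0,0],"jaw": 0.5},{"delta_pos": [0.02,-0.035,2.66],"angular": [0,0,0],"jaw": 0.5}], squeeze=30)

```text
clock: 26.35
ee_pos: [0.62, 0.1858, 0.0093]
orientation: [0.99, 0.142, 0.001, 0.0]
wrist_force: [0.7, -0.9, 3.1]
opening: 0.701
gripper_force: 30.0
```

```bash
python3 -c "
from h import *
s=monitor.sense();print(s['ee_pos'],s['opening']*88,s['gripper_force'])
d=imaging.capture('wrist'); im=d['pixels']
print('shell',rect(d,mask(im,(3,120,60),(20,255,255),(190,60,340,290)),.018))"
```

```text
[0.61997554 0.18584042 0.00931782] 61.719885333571376 30.001291036605835
shell [648.  170.4  89.6  37.1  44.8]
```

>>> arm_command(targets=[{"delta_pos": [0,0,-0.2],"angular": [0,0,0],"jaw": 0.5},{"delta_pos": [0,0,-0.5],"angular": [0,0,0],"jaw": 0.5},{"delta_pos": [0,0,-1.0],"angular": [0,0,0],"jaw": 0.5},{"delta_pos": [0,0,-1.6],"angular": [0,0,0],"jaw": 0.5},{"delta_pos": [0,0,-2.1],"angular": [0,0,0],"jaw": 0.5},{"delta_pos": [0,0,-2.3],"angular": [0,0,0],"jaw": 0.5},{"delta_pos": [0,0,-2.4],"angular": [0,0,0],"jaw": 0.5}])

```text
clock: 27.1
ee_pos: [0.6194, 0.1859, 0.1296]
orientation: [0.99, 0.142, 0.001, -0.0]
wrist_force: [0.3, -0.5, -2.2]
opening: 0.698
gripper_force: 30.0
```

```bash
python3 -c "
from h import *
print(monitor.sense()['opening']*88)
go(.480,.337,.13,6.3)"
```

```text
61.41296672648404
dp [-1.825 -3.684 -0.012] ang [-1.000e-02 -1.300e-01  1.005e+01] clk 27.1
```

>>> arm_command(targets=[{"delta_pos": [-0.15,-0.3,0],"angular": [0,0,1],"jaw": 0.5},{"delta_pos": [-0.4,-0.8,0],"angular": [0,0,3],"jaw": 0.5},{"delta_pos": [-0.75,-1.5,0],"angular": [0,0,5],"jaw": 0.5},{"delta_pos": [-1.1,-2.2,0],"angular": [0,0,7],"jaw": 0.5},{"delta_pos": [-1.45,-2.9,0],"angular": [0,0,9],"jaw": 0.5},{"delta_pos": [-1.7,-3.4,0],"angular": [0,0,10],"jaw": 0.5},{"delta_pos": [-1.82,-3.68,0],"angular": [0,0,10],"jaw": 0.5},{"delta_pos": [-1.82,-3.68,0],"angular": [0,0,10],"jaw": 0.5},{"delta_pos": [-1.82,-3.68,0],"angular": [0,0,10],"jaw": 0.5},{"delta_pos": [-1.82,-3.68,0],"angular": [0,0,10],"jaw": 0.5}])

```text
clock: 28.1
ee_pos: [0.4809, 0.3358, 0.1278]
orientation: [0.998, 0.055, 0.0, 0.0]
wrist_force: [0.3, -0.2, -2.2]
opening: 0.698
gripper_force: 30.0
```

```bash
cat > c.py <<'E'
from h import *
d=imaging.capture('wrist');im=d['pixels']
s=monitor.sense();R=Ro.from_quat(s['orientation']);e=s['ee_pos'];print(e,s['wrist_force'])
T=lambda uv,z:(R.inv().apply(onplane(d,np.array(uv),z)-e)*1000).round(1)[:,:2].tolist()
hs=cv2.cvtColor(im,cv2.COLOR_RGB2HSV)
B=cv2.inRange(hs,(100,110,40),(125,255,255));O=cv2.inRange(hs,(3,120,40),(20,255,255))
B[:,:150]=0;B[:,390:]=0;O[:,:170]=0;O[:,360:]=0;O[260:]=0
zt=e[2]-.0093+.018
for c in (240,265,290):
    b=np.where(B[:,c])[0];o=np.where(O[:,c])[0]
    print('col',c,b[:1],'pad far',T([(c,b[0]-.5)],.008) if len(b) else '','seal far',T([(c,o[0]-.5)],zt) if len(o) else '')
for r in range(100,260,20):
    b=np.where(B[r])[0];o=np.where(O[r])[0]
    print('row',r,T([(b[0]-.5,r),(b[-1]+.5,r)],.008) if len(b) else '',T([(o[0]-.5,r),(o[-1]+.5,r)],zt) if len(o) else '')
E
python3 c.py
```

```text
[0.48090196 0.33572816 0.12778403] [-0.36498151 -0.4123313  -2.06682928]
col 240 [103] pad far [[75.9, -20.5]] seal far [[60.0, -11.7]]
col 265 [103] pad far [[75.9, 1.5]] seal far 
col 290 [103] pad far [[75.9, 23.5]] seal far [[60.5, 13.1]]
row 100  
row 120 [[60.8, -47.2], [60.8, 42.2]] 
row 140 [[42.8, -20.7], [42.8, -14.3]] 
row 160 [[24.3, -16.4], [24.3, -12.7]] [[50.7, -30.4], [50.7, 29.9]]
row 180  [[40.2, -30.5], [40.2, 29.9]]
row 200  [[29.3, -30.0], [29.3, 30.0]]
row 220  [[17.9, -30.1], [17.9, 30.1]]
row 240  [[6.0, -30.8], [6.0, 30.3]]
```

>>> arm_command(targets=[{"delta_pos": [-0.025,-0.05,0.3],"angular": [0,0,0],"jaw": 0.5},{"delta_pos": [-0.025,-0.05,0.8],"angular": [0,0,0],"jaw": 0.5},{"delta_pos": [-0.025,-0.05,1.3],"angular": [0,0,0],"jaw": 0.5},{"delta_pos": [-0.025,-0.05,1.7],"angular": [0,0,0],"jaw": 0.5},{"delta_pos": [-0.025,-0.05,1.86],"angular": [0,0,0],"jaw": 0.5},{"delta_pos": [-0.025,-0.05,1.86],"angular": [0,0,0],"jaw": 0.5},{"delta_pos": [-0.025,-0.05,1.86],"angular": [0,0,0],"jaw": 0.5},{"delta_pos": [-0.025,-0.05,1.86],"angular": [0,0,0],"jaw": 0.5}])

```text
clock: 28.95
ee_pos: [0.4794, 0.3394, 0.0361]
orientation: [0.998, 0.055, 0.001, -0.001]
wrist_force: [-0.6, 1.3, -1.7]
opening: 0.702
gripper_force: 30.0
```

```bash
sed -i 's/(100,260,20)/(80,260,12)/; s/O=cv2.inRange(hs,(3,120,40)/O=cv2.inRange(hs,(3,110,15)/' c.py; python3 c.py
```

```text
[0.47921961 0.33944624 0.03606428] [-0.40976719 -0.08232357 -2.65101272]
col 240 [105] pad far [[76.9, -13.8]] seal far [[60.1, -11.6]]
col 265 [104] pad far [[77.5, 1.1]] seal far [[60.6, 0.9]]
col 290 [104] pad far [[77.5, 16.0]] seal far [[60.6, 13.3]]
row 80  
row 92  
row 104 [[77.2, -8.8], [77.3, 28.8]] 
row 116 [[70.2, -13.1], [70.4, 46.1]] 
row 128 [[63.1, -23.0], [63.2, 46.6]] 
row 140 [[55.8, -36.8], [55.9, 46.5]] 
row 152 [[48.3, -31.5], [48.4, 46.3]] [[54.9, -30.1], [54.9, 29.8]]
row 164 [[40.7, -33.8], [40.7, 46.2]] [[48.7, -29.9], [48.7, 30.1]]
row 176 [[32.9, -43.2], [32.9, 46.7]] [[42.4, -29.7], [42.4, 30.0]]
row 188 [[25.0, -43.0], [25.0, 46.6]] [[36.0, -30.1], [36.0, 29.8]]
row 200 [[16.8, 37.3], [16.8, 46.5]] [[29.4, -29.9], [29.4, 30.1]]
row 212 [[8.4, 37.8], [8.4, 46.5]] [[22.6, -29.8], [22.6, 30.0]]
row 224 [[-0.2, 37.6], [-0.2, 46.4]] [[15.7, -30.2], [15.7, 29.8]]
row 236  [[8.6, -30.6], [8.5, 30.2]]
row 248  [[1.2, -30.4], [1.2, 30.7]]
```

>>> arm_command(targets=[{"delta_pos": [0.015,0.035,0],"angular": [0,0,0],"jaw": 0.5},{"delta_pos": [0.015,0.035,0.1],"angular": [0,0,0],"jaw": 0.5},{"delta_pos": [0.015,0.035,0.2],"angular": [0,0,0],"jaw": 0.5},{"delta_pos": [0.015,0.035,0.29],"angular": [0,0,0],"jaw": 0.5},{"delta_pos": [0.015,0.035,0.33],"angular": [0,0,0],"jaw": 0.5},{"delta_pos": [0.015,0.035,0.355],"angular": [0,0,0],"jaw": 0.5},{"delta_pos": [0.015,0.035,0.37],"angular": [0,0,0],"jaw": 0.5},{"delta_pos": [0.015,0.035,0.375],"angular": [0,0,0],"jaw": 0.5},{"delta_pos": [0.015,0.035,0.375],"angular": [0,0,0],"jaw": 0.5}])

```text
clock: 29.9
ee_pos: [0.4787, 0.3372, 0.0173]
orientation: [0.998, 0.055, -0.0, 0.0]
wrist_force: [-3.7, -2.1, 11.5]
opening: 0.703
gripper_force: 30.0
```

```bash
python3 c.py
```

```text
[0.47863258 0.33718236 0.01729324] [-3.02665793 -2.64399743 11.88054932]
col 240 [104] pad far [[77.9, -12.5]] seal far [[60.0, -11.6]]
col 265 [103] pad far [[78.4, 0.9]] seal far [[60.5, 0.8]]
col 290 [104] pad far [[77.9, 14.3]] seal far [[60.5, 13.2]]
row 80  
row 92  
row 104 [[77.9, -41.5], [77.9, 41.7]] 
row 116 [[71.5, 43.2], [71.5, 44.3]] 
row 128 [[64.9, -22.9], [65.0, 44.2]] 
row 140 [[58.4, -33.8], [58.4, 44.1]] 
row 152 [[51.6, -35.3], [51.7, 44.0]] [[54.8, -30.1], [54.8, 29.7]]
row 164 [[44.8, -35.6], [44.8, 43.9]] [[48.7, -29.9], [48.7, 30.1]]
row 176 [[37.7, -34.3], [37.7, 44.4]] [[42.4, -29.7], [42.4, 29.9]]
row 188 [[30.5, -35.3], [30.5, 44.3]] [[35.9, -30.1], [35.9, 30.2]]
row 200 [[23.2, -45.3], [23.1, 44.3]] [[29.3, -29.9], [29.3, 30.1]]
row 212 [[15.6, -45.2], [15.6, 44.3]] [[22.6, -30.3], [22.6, 29.9]]
row 224 [[7.8, -45.2], [7.8, 44.2]] [[15.6, -30.2], [15.6, 29.8]]
row 236 [[-0.1, -30.4], [-0.1, -26.8]] [[8.5, -30.0], [8.5, 30.2]]
row 248  [[1.2, -30.5], [1.1, 30.6]]
```

The shell is down and centred to within about 1.5 mm. I'll release it and retreat.

>>> arm_command(targets=[{"delta_pos": [0,0,0],"angular": [0,0,0],"jaw": -0.5},{"delta_pos": [0,0,0],"angular": [0,0,0],"jaw": -0.7},{"delta_pos": [0,0,0],"angular": [0,0,0],"jaw": -0.9},{"delta_pos": [0,0,0],"angular": [0,0,0],"jaw": -1},{"delta_pos": [0,0,-0.4],"angular": [0,0,0],"jaw": -1},{"delta_pos": [0,0,-1.2],"angular": [0,0,0],"jaw": -1},{"delta_pos": [0,0,-2.0],"angular": [0,0,0],"jaw": -1},{"delta_pos": [0,0,-2.8],"angular": [0,0,0],"jaw": -1},{"delta_pos": [0,0,-3.2],"angular": [0,0,0],"jaw": -1},{"delta_pos": [0,0,-3.2],"angular": [0,0,0],"jaw": -1}])

```text
clock: 30.95
ee_pos: [0.4814, 0.3386, 0.1796]
orientation: [0.998, 0.055, 0.003, -0.002]
wrist_force: [1.0, -0.1, 0.2]
opening: 1.001
gripper_force: 0.0
```

```bash
python3 - <<'E'
from h import *
d=imaging.capture("wrist");im=d["pixels"]
print("pad",rect(d,mask(im,(100,110,40),(125,255,255),(170,60,360,280)),.008),"seal",rect(d,mask(im,(3,110,15),(20,255,255),(190,60,340,280)),.026))
t=imaging.capture("top");im=t["pixels"]
r=(270,125,340,205)
F=mask(im,(145,40,80),(179,255,255),r);print("foam",rect(t,F,.01))
h=np.zeros_like(F);cv2.fillPoly(h,[cv2.convexHull(cv2.findNonZero(F))],255)
print("plate",rect(t,cv2.morphologyEx(h&~F,cv2.MORPH_OPEN,np.ones((4,4))),.02))
print("cell",rect(t,mask(im,(40,100,50),(80,255,255),(345,195,390,255)),.04))
E
```

```text
pad [478.5 337.4 156.9  90.5   6.5] seal [478.1 335.8 124.8  59.4   7.9]
foam [ 638.6 -171.   141.2   86.2  -15.5]
plate [ 635.2 -174.4  111.5   55.2  -14.5]
cell [ 454.3 -348.3   58.2   21.7    7.7]
```

```bash
python3 -c "
from workcell import ctrl
print(ctrl.job_done())"
```

```text
the job is handed in; nothing more can be done
None
```

All four parts are in their places in the order asked and the job is handed in at about 31 s: cell in the charger plus-to-red, box in the tray, LED plate centred on the foam to about 1 mm by the wrist camera (a coarser top-camera check read about 3–5 mm), solar front centred on the pad to about 2 mm, dish untouched — but I viewed 15 pictures, one over the limit of 14.

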